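Draw out the sprung bench lens over the watch and hold it

ROBOT

A 6-joint arm with a two-finger parallel gripper is mounted at the origin on the work surface. World frame = base frame: x ahead of the robot, y to its left, z up, the work surface at z = 0. Lengths are in m, angles in rad, forces in N, time in s.
With the tool pointing down it reaches from about 0.325 to 0.875 m from the base axis. Payload 4.4 kg.
Tool frame: the origin (TCP) lies midway between the tips of the shut fingers; the grasp point (between the pads) lies manip.tcp_to_grasp behind it (manip.tcp_to_grasp is the distance from the TCP to the grasp point, in m); z points along the fingers, y is the line along which they close (so a half turn about z gives the same grasp; the last joint's range is limited). The gripper opens to 85 mm and grips with 20 to 120 N. Pads are 22 mm wide; open, the fingers measure 114 mm over their backs; the gripper's body (76 mm by 85 mm) begins 54 mm behind the grasp point. The pads swing forward as they close: fully open they stand 13 mm farther back than shut.
Start: joints at [-1.466, 0.207, 1.542, -0, 1.393, -0.15], TCP at [0.145, -0.556, 0.231] pointing down, gripper open.
Joint ranges: [-2.73, 2.73], [-0.86, 2.22], [0.23, 2.46], [-1.11, 4.25], [0.08, 2.63], [-2.82, 2.82]. Speed limits (rad/s): [2.79, 2.79, 3.14, 3.14, 3.14, 3.14].

INTERFACE

Orientations are given as a rotation vector (axis times angle).
In Python, from plant import manip gives the robot as it stands.
- The arm moves only by the tool send_rows, never from a script. Its argument "increments" is a list of rows, each an object with "travel": the shift along the world's x, y, z in mm, a list of three; "rot": the turn, a rotation vector about the world's x, y, z in rad, a list of three. In form: [{"travel": [tx, ty, tz], "rot": [ax, ay, az]}, ...]. A call has 1 to 12 rows; each row is the pose to reach, as a shift and turn from the pose commanded when the call began; what a row does not reach only later rows make up. A row lasts 1/8 s, in which the tool goes at most 62.5 mm and 10.7 degrees, less where a joint would pass 70% of its speed; a pose out of reach is approached as far as the arm can. A call with a gripper value outside its range is refused whole. "grip" is the finger opening in mm, from 0 to 85.4, set as the call begins (left out, the last holds). The fingers move at their own pace and stop on an object; "grip_force" is the grip in N (left out, the last holds). Time passes only in rows, so rows that repeat a pose let the fingers close. It gives the time, the measured TCP pose, the force, the opening and the grip force at its end, in the units of the state.
- manip.state(): the state, without advancing time (a new reading comes with each control period).
- manip.get_image(name): name is "scene" or "side" or "wrist"; returns the picture (400x640x3 uint8, red, green, blue); there is no depth.
- manip.get_calibration(name): a dict with "fx", "fy", "cx", "cy" (pixels), "position" and "orientation" of the camera in the world; the wrist camera has in their place "T_tool_cam" (4x4, takes a point from camera to tool coordinates, whose origin is the TCP and whose axes are the flange's). Camera axes: x right, y up, looking along -z (the intrinsics and any distortion apply to the point x, -y, -z); pixel columns grow to the right and rows downward; lengths in m; the calibration is good to about 2 mm. The wrist camera is an equidistant fisheye: a pixel r from the principal point sees the ray r / f radians off the axis. A picture is of the moment at which its call begins: read the wrist's pose just before it. get_calibration takes no time and is no camera call.
- manip.finish_job(): hands the job in; it is judged then, once.
Trained networks look in the newest picture that a camera, given by its name, has taken for a name from the list of things; names that differ only in an ending like _2 or _b are one class to them, and where a whole thing is asked for, a point or a joint stands for the part that bears it (a point fixed in the world has none). Each returns a list of dicts, best first, with "confidence" (0 to 1); they miss things now and then, are a little off and sometimes report something else, mostly with a low value. They report only what shows in the picture. A call takes as long as a camera call. They do not tell look-alikes from the thing itself.
- manip.look_for(target, camera): "bbox" ([centre column, centre row, width, height] in pixels, round what is visible of it).
- manip.silhouettes(target, camera): "region" (400x640 bool, what is visible of it) and "bbox" ([centre column, centre row, width, height] in pixels, round what is visible of it).
The state is a dict: "time": time; "joint_pos": joint angles; "qd": joint speeds; "joint_torque": joint torques, N m; "position": TCP position; "orientation": TCP orientation; "ft_force": force on the tool from outside, world axes, zero at the start; "torque": the same for the moment, N m; "width": finger opening in m; "grasp_force": force on a finger pad.
Only numpy, scipy, OpenCV 4.12 (cv2) and the standard library are available. Lean on these libraries where they do the work, as an engineer would, in place of code of your own. Each camera call takes 0.05 s, during which the arm holds its last target. There are 200 camera calls.

TASK

Lift away the small lidded jar that stands in front of the sprung lens arm and set it down gently, upright, in the white tray. Then take the lens arm's upright post and pull its telescoping rod out against the spring until its pointer lines up with the upright fin on the watch carriage, and keep holding it there, still: the program finishes while holding. Do not shove the jar with the rod, do not shift the carriage, and leave the other things on the bench where they are.

Things in the scene. Friction and masses are not known exactly. Their poses are not given: they have to be found in the camera images.
- jar_center (a point): (All sizes in mm.) Small round lidded jar of amber glass with a steel lid, diameter 40 (lid 41), 85 high, upright, 110 to 230 g, loose. It stands on the table right in front of the end of the sprung rod, in its path. This point is at its centre, 42.5 above its underside.
- tray_in (a point): Empty white plastic tray lying on the table, fixed, 150 (its x) by 130 (its y), 22 high, walls and floor 4 thick. This point is the centre of its inner floor, 4 above the table; axes along its sides, z up.
- lensarm: Fixed part of the bench lens arm: a grey level sleeve (diameter 30, collar 36, 190 long, axis 48 above the table) on a base plate 210 by 56, with a low rail (22 wide, 10 high, centred 90 to -y, from 40 behind to 210 beyond the mouth) beside the rod's path. Origin: on the table under the sleeve's mouth. x points out of the sleeve, along the pull; z up.
- rod: The telescoping rod, diameter 13, axis 48 above the table, sliding out along its x. Origin: on the table under the grip post's axis; fully in at the start, 30 beyond the sleeve's mouth; can be drawn out 140. An inner spring pulls it back: 3 N at the start, 0.5 N more per 10 drawn out; let go, it goes back in. Its end block is 24 (x) by 26 (y), its top 59 above the table.
- grip (a point): Upright round steel post on the rod's end block, to pull by: diameter 16, free from 59 to 105 above the table. This point is on its axis, 85 above the table; same axes as the rod.
- pointer (a point): Tip of the thin steel pointer (2 thick), moving with the rod: 123 to -y of the grip post, 48 above the table; same axes as the rod. It is on the outside of a round black lens frame (outer diameter 44, centre 90 to -y of the post, top 52 high) carried by a thin arm from the end block.
- mark (a point): The length mark: an upright steel fin (3 thick, top 49 high) on the watch carriage. This point is near its top, 48 above the table, 131 to -y of the rod's axis; same axes as the rod. The rod is at its length when pointer and fin are at the same place along the rod's x; the lens is then over the watch movement. At the start the fin stands 65 to 115 beyond the pointer.
- carriage: Dark carriage on the rail (46 along it, 34 wide), carrying a round brass watch movement (diameter 28, top 31 high) and the fin. Stiff (moves at over 6 N), stays where it is set. Origin: on the table on the rod's axis line, level with the fin; same axes as the rod.
- casering: a loose plain steel ring lying flat beside the lens arm, outer diameter 40, 8 high; bystander. Origin: centre of its underside.
- eyepiece: a black watchmaker's eye loupe standing on its wide end, diameter 36, 40 high; bystander. Origin: centre of its underside.
- watchcase: a round steel watch case lying flat, diameter 40, 10 high, with four strap lugs; bystander. Origin: centre of its underside.
- tweezers: steel tweezers lying flat, 125 long, 14 wide, 6 high; bystander. Origin near its middle, on the table; x along it to the tips.
- pliers: small pliers with red grips lying flat, 130 long, 54 wide, 12 high; bystander. Origin at the pivot, on the table; x along it to the jaws.
- driver: a small screwdriver lying flat, 120 long; bystander. x along it to the tip.
- dish: a small white china dish, rim diameter 56, 22 high; bystander. Origin: centre of its underside.
There are look-alikes about, which are no part of the job. Of the things shaped like the part that bears jar_center, the amber glass one is meant.

How it is judged:
On the way, in this order (a step that is already met when the one before it is completed fails the run):
1. the jar stands upright in the tray, let go (x of jar_center in the frame of tray_in between -0.06 and 0.06 m and y of jar_center in the frame of tray_in between -0.05 and 0.05 m and z of jar_center in the frame of tray_in below 0.048 m and angle between jar_center's own z axis and vertical below 0.15 rad and contact force between the fingers and jar below 0.1 N and linear speed of jar below 0.03 m/s), for 0.2 s.
2. the rod is drawn out, pointer in line with the fin, held by the gripper (x of pointer in the frame of mark between -0.005 and 0.005 m and linear speed of rod below 0.02 m/s and contact force between the fingers and rod above 2 N), for 0.3 s.
At the end, for the whole second after the job is handed in: The program ends while the gripper holds the rod (the fingers press on it with over 2 N): pointer within 5 mm of the fin along the rod, the rod still; the jar stands upright (within 0.15 rad) on the tray's floor, at least 15 mm from the tray's outer edges at its axis, let go (all of step 1 and all of step 2); the arm keeps its last pose, push and grip.
It fails at once if the rod was shoved against the jar (contact force between rod and jar above 1 N).
It fails at once if the carriage was shifted by more than 5 mm (distance of mark from where it was at the start of the episode above 0.005 m).
It fails at once if the jar was dropped or thrown from more than 40 mm up, or knocked over ((height (world z) of jar_center above 0.0865 m and contact force between the fingers and jar below 0.02 N) or angle between jar_center's own z axis and vertical above 0.8 rad).
It fails at once if another thing on the bench was moved by more than 30 mm (distance of any of casering, eyepiece, watchcase, tweezers, pliers, driver, dish from where it was at the start of the episode above 0.03 m).
It also fails if it takes over 54 s, if anything falls off the work surface, if the arm or the gripper's body presses on something with over 40 N, if the wrist force passes 120 N, or if a joint passes its speed limit or range.

## Working session

There is one attempt and no reset: what is moved stays moved. The work goes in short steps, Python scripts to look and compute and a tool call to move; the robot and the scene stay as the last step left them, time stands still between calls to the robot, and variables do not carry over. Pictures are saved under pics/ and viewed, at most 10 in all, crops included, and the job is handed in when it is done.

Besides the shell and the picture viewer there is one more tool, called after "Request:" as a command line: name --argument value ..., lists and objects as JSON in quotes. send_rows: Moves the arm, as the interface text tells. Its arguments: {"type":"object","properties":{"increments":{"type":"array"},"grip":{"type":"number"},"grip_force":{"type":"number"}},"required":["increments"]}

```bash
mkdir -p pics; ls; python3 - <<'E'
from plant import manip
import cv2, numpy as np
s=manip.state(); print(s['time'],s['position'],s['orientation'],manip.tcp_to_grasp)
ims=[]
for n in ("scene","side"):
    im=manip.get_image(n); ims.append(im); cv2.imwrite(f"pics/{n}0.png",im[...,::-1]); c=manip.get_calibration(n); print(n,c)
    for t in ("jar_center","tray_in","rod","grip","carriage","mark","lensarm","pointer"):
        try: print(t,[(np.round(d['bbox']).astype(int).tolist(),round(d['confidence'],2)) for d in manip.look_for(t,n)])
        except Exception as e: print(t,e)
print(manip.get_calibration("wrist"))
E
```

```text
pics
0.0 [ 0.14484663 -0.55566003  0.23007914] [-3.11376318e+00 -3.98910520e-01 -6.85467940e-05] 0.0187
scene {'fx': 367.90273636320353, 'fy': 367.90273636320353, 'cx': 320.6751428687272, 'cy': 193.83831120078762, 'position': array([1.29878954, 0.09495653, 0.70658643]), 'orientation': array([0.64926639, 0.7603085 , 1.60766944])}
jar_center [([375, 190, 16, 31], 0.87), ([318, 179, 12, 25], 0.73), ([295, 160, 15, 28], 0.64), ([286, 193, 14, 12], 0.46)]
tray_in [([436, 216, 56, 46], 0.68), ([484, 220, 45, 29], 0.26)]
rod [([324, 186, 44, 27], 0.87), ([352, 184, 20, 12], 0.48)]
grip [([326, 189, 49, 30], 0.7), ([161, 203, 18, 15], 0.34)]
carriage [([352, 184, 23, 15], 0.76)]
mark [([333, 178, 19, 2], 0.6), ([351, 185, 22, 11], 0.49), ([198, 173, 20, 11], 0.46)]
lensarm [([316, 219, 88, 91], 0.94), ([435, 216, 54, 49], 0.24)]
pointer [([326, 188, 39, 29], 0.75)]
side {'fx': 375.60195144709473, 'fy': 375.60195144709473, 'cx': 313.5353160026474, 'cy': 202.29465759366218, 'position': array([0.04848355, 0.46353427, 0.84901968]), 'orientation': array([ 0.35434734, -0.82984247, -2.19265485])}
jar_center [([356, 222, 16, 29], 0.86), ([306, 258, 20, 32], 0.83), ([406, 226, 18, 33], 0.72)]
tray_in [([241, 293, 75, 74], 0.77)]
rod [([330, 208, 38, 42], 0.86)]
grip [([331, 209, 36, 42], 0.92)]
carriage [([340, 256, 24, 16], 0.83), ([406, 137, 15, 10], 0.45)]
mark [([340, 253, 21, 20], 0.69)]
lensarm [([329, 220, 69, 119], 0.8)]
pointer []
{'fx': 309.70691628693146, 'fy': 309.70691628693146, 'cx': 319.5960972351197, 'cy': 201.16421787608851, 'T_tool_cam': array([[-7.78213081e-05,  9.52643302e-01,  3.04090008e-01,
         7.80359568e-02],
       [ 9.99999694e-01, -1.62476116e-04,  7.64915196e-04,
        -1.38973600e-03],
       [ 7.78098702e-04,  3.04089975e-01, -9.52642998e-01,
        -1.41336168e-01],
       [ 0.00000000e+00,  0.00000000e+00,  0.00000000e+00,
         1.00000000e+00]])}
```

```bash
python3 - <<'E'
import cv2
a=cv2.imread("pics/scene0.png")[120:290,130:530]; cv2.imwrite("pics/sc.png",cv2.resize(a,None,fx=2,fy=2,interpolation=2))
a=cv2.imread("pics/side0.png")[110:350,180:460]; cv2.imwrite("pics/sd.png",cv2.resize(a,None,fx=2.5,fy=2.5,interpolation=2))
E
```

```text
(no output)
```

View pics/sc.png

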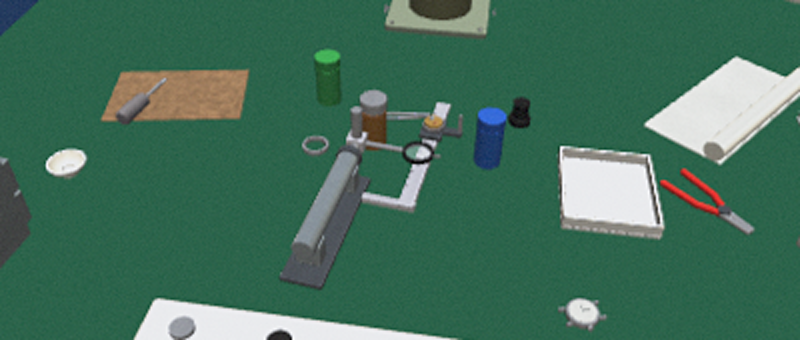

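View pics/sd.png

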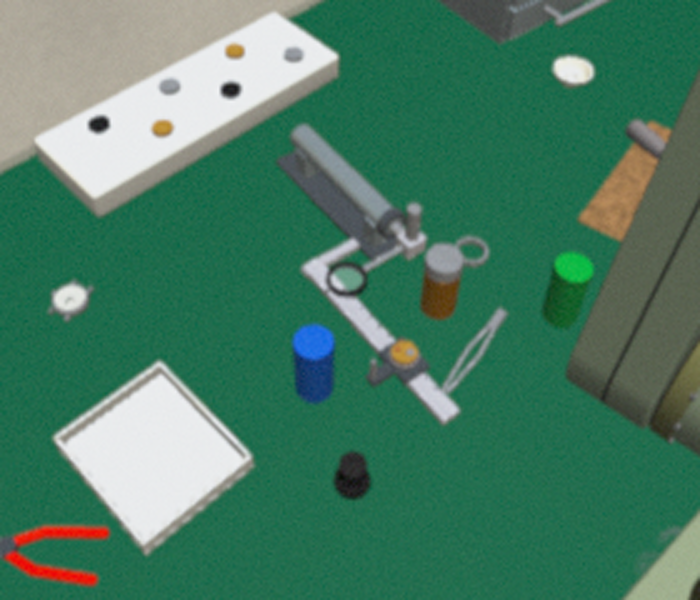

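Jar candidates: amber with steel lid at scene (317,180) / side (356,222), blue at scene (375,190) / side (306,258), green at scene (295,160) / side (406,226). The amber one stands just in front of the post, so that is the jar I want. The tray is at side (241,293), and the carriage with its fin is at side (340,256).

```bash
cat > h.py <<'E'
import numpy as np, cv2
from plant import manip
from scipy.spatial.transform import Rotation as R
def cam(n, s=None):
    c=manip.get_calibration(n)
    if n=="wrist":
        T=np.eye(4); T[:3,:3]=R.from_rotvec(s['orientation']).as_matrix(); T[:3,3]=s['position']
        T=T@c['T_tool_cam']; return c,T[:3,3],T[:3,:3]
    return c,np.array(c['position']),R.from_rotvec(c['orientation']).as_matrix()
def ray(n,u,v,s=None):
    c,p,M=cam(n,s); x=(u-c['cx'])/c['fx']; y=(v-c['cy'])/c['fy']
    if n=="wrist":
        r=np.hypot(x,y); k=np.sin(r)/max(r,1e-9); d=np.array([x*k,-y*k,-np.cos(r)])
    else: d=np.array([x,-y,-1.])
    return p,M@d
def onz(n,u,v,z,s=None):
    p,d=ray(n,u,v,s); return p+d*(z-p[2])/d[2]
def proj(n,P,s=None):
    c,p,M=cam(n,s); q=M.T@(np.asarray(P)-p); x,y,z=q[0],-q[1],-q[2]
    if n=="wrist":
        t=np.arctan2(np.hypot(x,y),z); h=np.hypot(x,y); return c['cx']+c['fx']*t*x/h, c['cy']+c['fy']*t*y/h
    return c['cx']+c['fx']*x/z, c['cy']+c['fy']*y/z
E
python3 - <<'E'
from h import *
np.set_printoptions(precision=4,suppress=True)
sc=lambda x,y:("scene",x/2+130,y/2+120); sd=lambda x,y:("side",x/2.5+180,y/2.5+110)
for nm,a,z in [("jar",sc(373,97),.085),("jar",sd(444,257),.085),("post",sc(357,109),.105),("post",sd(414,208),.105),
 ("railend",sd(452,410),.01),("rail0",sd(318,266),.01),("railend",sc(441,105),.01),("rail0",sc(398,207),.01),("fin",sd(378,368),.045),("fin",sc(460,122),.045),
 ("sleeve back",sd(300,132),.063),("sleeve mouth",sd(388,213),.066),
 ("t1",sd(160,365),.022),("t2",sd(252,460),.022),("t3",sd(148,548),.022),("t4",sd(56,440),.022),
 ("t1",sc(559,149),.022),("t2",sc(651,150),.022),("t3",sc(661,228),.022),("t4",sc(561,222),.022),("blue",sd(314,340),.085),("green",sd(573,266),.085),("tweez",sd(472,350),0),("ring",sd(472,250),0),("eye",sd(352,490),0)]:
    print(nm,a[0],onz(*a,z))
E
```

```text
jar scene [ 0.4346 -0.0576  0.085 ]
jar side [ 0.432  -0.0568  0.085 ]
post scene [ 0.4943 -0.0696  0.105 ]
post side [ 0.4906 -0.0699  0.105 ]
railend side [0.326  0.0353 0.01  ]
rail0 side [0.5585 0.0091 0.01  ]
railend scene [0.3342 0.0358 0.01  ]
rail0 scene [0.5795 0.0017 0.01  ]
fin side [0.3978 0.0725 0.045 ]
fin scene [0.4208 0.0709 0.045 ]
sleeve back side [ 0.6983 -0.0881  0.063 ]
sleeve mouth side [ 0.5282 -0.0706  0.066 ]
t1 side [0.5638 0.2258 0.022 ]
t2 side [0.4154 0.2244 0.022 ]
t3 side [0.4116 0.3489 0.022 ]
t4 side [0.5616 0.3518 0.022 ]
t1 scene [0.4317 0.2188 0.022 ]
t2 scene [0.4118 0.352  0.022 ]
t3 scene [0.5745 0.346  0.022 ]
t4 scene [0.5847 0.218  0.022 ]
blue side [0.4461 0.1155 0.085 ]
green side [ 0.332  -0.1478  0.085 ]
tweez side [ 0.3648 -0.0407 -0.    ]
ring side [ 0.4596 -0.1471  0.    ]
eye side [0.335 0.167 0.   ]
```

Request:
send_rows --increments '[{"travel": [288, 499, 0], "rot": [0, 0, -0.363]}, {"travel": [288, 499, 0], "rot": [0, 0, -0.363]}, {"travel": [288, 499, 0], "rot": [0, 0, -0.363]}, {"travel": [288, 499, 0], "rot": [0, 0, -0.363]}, {"travel": [288, 499, 0], "rot": [0, 0, -0.363]}, {"travel": [288, 499, 0], "rot": [0, 0, -0.363]}, {"travel": [288, 499, 0], "rot": [0, 0, -0.363]}, {"travel": [288, 499, 0], "rot": [0, 0, -0.363]}, {"travel": [288, 499, 0], "rot": [0, 0, -0.363]}, {"travel": [288, 499, 0], "rot": [0, 0, -0.363]}, {"travel": [288, 499, 0], "rot": [0, 0, -0.363]}, {"travel": [288, 499, 0], "rot": [0, 0, -0.363]}]' --grip 85 --grip_force 40

```text
time: 2.4
position: [0.4324, -0.0587, 0.2312]
orientation: [3.136, -0.173, -0.001]
ft_force: [-0.7, 0.4, -0.3]
width: 0.0852
grasp_force: 0.0
```

```bash
python3 - <<'E'
from h import *
s=manip.state(); print(s['time'],s['position'],s['orientation'],s['joint_pos'])
im=manip.get_image("wrist"); cv2.imwrite("pics/w0.png",im[...,::-1]); np.save("w0.npy",[s['position'],s['orientation']])
for t in ("jar_center","grip","pointer","mark"): print(t,[(np.round(d['bbox']).astype(int).tolist(),round(d['confidence'],2)) for d in manip.look_for(t,"wrist")])
E
```

```text
2.4 [ 0.43241456 -0.05868716  0.23118422] [ 3.13625576e+00 -1.72647525e-01 -7.50121654e-04] [-3.33223147e-01 -9.74856808e-02  1.86165761e+00 -7.10124109e-04
  1.37771844e+00  1.34769639e+00]
jar_center [([171, 186, 56, 48], 0.98), ([404, 249, 44, 60], 0.89), ([316, 179, 46, 52], 0.85)]
grip [([274, 118, 127, 50], 0.75)]
pointer [([279, 118, 121, 49], 0.76), ([238, 201, 59, 36], 0.23), ([592, 62, 24, 33], 0.22)]
mark [([240, 201, 59, 39], 0.63)]
```

View pics/w0.png

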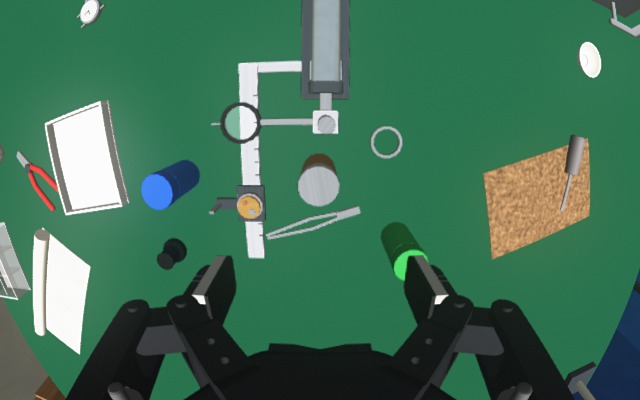

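The wrist view confirms the amber jar with a steel lid at (319,185), in front of the post at (326,122). Blue is at (170,185) and green at (404,250). I'll crop in to check the jar, pointer and fin.

```bash
python3 - <<'E'
from h import *
p,o=np.load("w0.npy"); s=dict(position=p,orientation=o); np.set_printoptions(precision=4,suppress=True)
a=cv2.imread("pics/w0.png")[90:240,190:370]; cv2.imwrite("pics/w0c.png",cv2.resize(a,None,fx=4,fy=4,interpolation=2))
for n,u,v,z in [("jar",319,186,.085),("post",326,124,.105),("ptr",211,123,.048),("fin",214,208,.048),("railend",256,258,.01),("rail0",247,65,.01)]: print(n,onz("wrist",u,v,z,s))
E
```

```text
jar [ 0.4335 -0.0567  0.085 ]
post [ 0.493  -0.0694  0.105 ]
ptr [0.5076 0.0526 0.048 ]
fin [0.4116 0.0677 0.048 ]
railend [0.3242 0.0406 0.01  ]
rail0 [0.569  0.0127 0.01  ]
```

View pics/w0c.png

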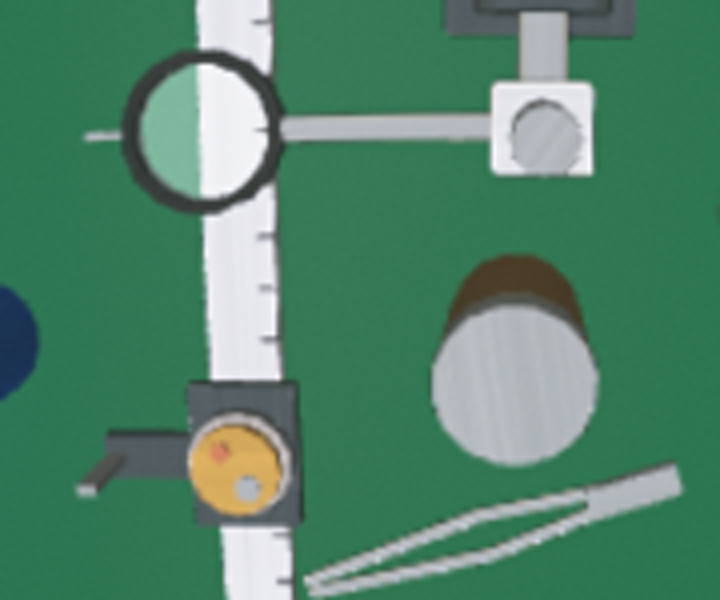

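The crop confirms the amber jar, lid centre at crop (515,382). The pointer tip is at crop (88,137) and the fin top at crop (88,489). Next I go down and grasp the jar.

Request:
send_rows --increments '[{"travel": [1, 1, -40], "rot": [0, 0, 0]}, {"travel": [1, 1, -80], "rot": [0, 0, 0]}, {"travel": [1, 1, -115], "rot": [0, 0, 0]}, {"travel": [1, 1, -145], "rot": [0, 0, 0]}, {"travel": [1, 1, -170], "rot": [0, 0, 0]}, {"travel": [1, 1, -185], "rot": [0, 0, 0]}, {"travel": [1, 1, -195], "rot": [0, 0, 0]}, {"travel": [1, 1, -195], "rot": [0, 0, 0]}, {"travel": [1, 1, -195], "rot": [0, 0, 0]}]'

```text
time: 3.78
position: [0.4348, -0.0567, 0.0371]
orientation: [3.137, -0.17, 0.003]
ft_force: [0.9, -0.0, 0.2]
width: 0.0852
grasp_force: 0.0
```

Request:
send_rows --increments '[{"travel": [0, 0, 0], "rot": [0, 0, 0]}, {"travel": [0, 0, 0], "rot": [0, 0, 0]}, {"travel": [0, 0, 0], "rot": [0, 0, 0]}, {"travel": [0, 0, 0], "rot": [0, 0, 0]}, {"travel": [0, 0, 0], "rot": [0, 0, 0]}, {"travel": [0, 0, 0], "rot": [0, 0, 0]}, {"travel": [0, 0, 0], "rot": [0, 0, 0]}, {"travel": [0, 0, 0], "rot": [0, 0, 0]}]' --grip 25 --grip_force 40

```text
time: 4.78
position: [0.4343, -0.0568, 0.0367]
orientation: [3.136, -0.17, 0.001]
ft_force: [-0.7, -1.5, 5.1]
width: 0.0399
grasp_force: 40.0
```

Request:
send_rows --increments '[{"travel": [0, 0, 10], "rot": [0, 0, 0]}, {"travel": [0, 0, 30], "rot": [0, 0, 0]}, {"travel": [0, 0, 60], "rot": [0, 0, 0]}, {"travel": [0, 0, 90], "rot": [0, 0, 0]}, {"travel": [0, 0, 110], "rot": [0, 0, 0]}, {"travel": [0, 15, 120], "rot": [0, 0, 0]}, {"travel": [6, 45, 120], "rot": [0, 0, 0]}, {"travel": [15, 85, 120], "rot": [0, 0, 0]}, {"travel": [22, 125, 120], "rot": [0, 0, 0]}, {"travel": [29, 165, 120], "rot": [0, 0, 0]}, {"travel": [36, 205, 120], "rot": [0, 0, 0]}, {"travel": [43, 245, 120], "rot": [0, 0, 0]}]'

```text
time: 6.28
position: [0.4754, 0.1908, 0.1551]
orientation: [3.137, -0.169, -0.004]
ft_force: [0.2, -1.0, -2.0]
width: 0.0397
grasp_force: 40.6
```

Request:
send_rows --increments '[{"travel": [7, 40, 0], "rot": [0, 0, 0]}, {"travel": [13, 75, 0], "rot": [0, 0, 0]}, {"travel": [17, 95, 0], "rot": [0, 0, 0]}, {"travel": [17, 98, 0], "rot": [0, 0, 0]}, {"travel": [17, 98, 0], "rot": [0, 0, 0]}, {"travel": [17, 98, 0], "rot": [0, 0, 0]}]'

```text
time: 7.02
position: [0.4937, 0.2854, 0.1561]
orientation: [3.136, -0.172, -0.001]
ft_force: [0.5, -0.4, -2.4]
width: 0.0395
grasp_force: 40.8
```

```bash
python3 - <<'E'
from h import *
s=manip.state(); print(s['time'],s['position'],s['orientation'],s['width'])
im=manip.get_image("side"); cv2.imwrite("pics/s1.png",cv2.resize(im[180:380,180:420,::-1],None,fx=2.5,fy=2.5))
im=manip.get_image("wrist"); im=im[...,::-1].copy()
cv2.imwrite("pics/w1.png",im)
E
```

```text
7.025 [0.49373253 0.28540725 0.15614687] [ 3.13626262e+00 -1.71989005e-01 -8.36393147e-04] 0.0394671338808277
```

View pics/w1.png

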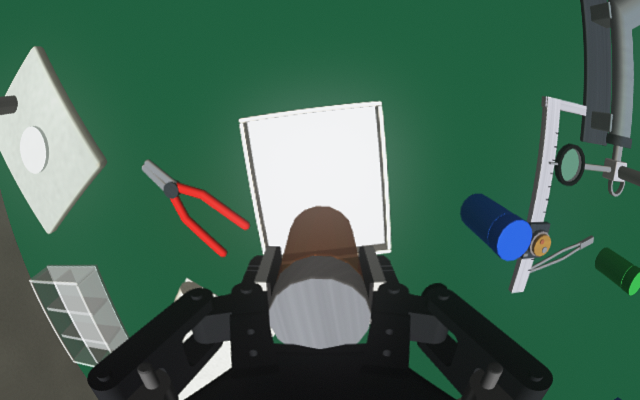

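The jar is held upright at (320,300), with the tray below it: corners at (241,120), (381,102), (390,250) and roughly (262,253).

```bash
python3 - <<'E'
from h import *
s=manip.state(); np.set_printoptions(precision=4,suppress=True)
P=np.array([onz("wrist",u,v,.022,s) for u,v in [(241,120),(381,102),(390,250),(263,253)]]); print(P,P.mean(0))
p,o=np.load("w0.npy"); s0=dict(position=p,orientation=o)
A=onz("wrist",212,124.2,.048,s0);B=onz("wrist",212,212.2,.049,s0);r=np.array([-.9935,.1132]);print(A,B,(B-A)[:2]@r,(B-A)[:2]@[.1132,.9935])
E
```

```text
[[0.5675 0.3501 0.022 ]
 [0.5693 0.2241 0.022 ]
 [0.4243 0.2232 0.022 ]
 [0.4353 0.351  0.022 ]] [0.4991 0.2871 0.022 ]
[0.5061 0.0517 0.048 ] [0.4072 0.0709 0.049 ] 0.10044393638633031 0.007907398671417386
```

Request:
send_rows --increments '[{"travel": [2, 2, -15], "rot": [0, 0, 0]}, {"travel": [2, 2, -40], "rot": [0, 0, 0]}, {"travel": [2, 2, -65], "rot": [0, 0, 0]}, {"travel": [2, 2, -85], "rot": [0, 0, 0]}, {"travel": [2, 2, -100], "rot": [0, 0, 0]}, {"travel": [2, 2, -108], "rot": [0, 0, 0]}, {"travel": [2, 2, -112], "rot": [0, 0, 0]}, {"travel": [2, 2, -114], "rot": [0, 0, 0]}, {"travel": [2, 2, -114], "rot": [0, 0, 0]}, {"travel": [2, 2, -114], "rot": [0, 0, 0]}]'

```text
time: 8.38
position: [0.4963, 0.2887, 0.0429]
orientation: [-3.137, 0.17, -0.002]
ft_force: [-1.0, 0.3, -1.9]
width: 0.0398
grasp_force: 40.8
```

Request:
send_rows --increments '[{"travel": [0, 0, -1], "rot": [0, 0, 0]}, {"travel": [0, 0, -2], "rot": [0, 0, 0]}, {"travel": [0, 0, -2], "rot": [0, 0, 0]}, {"travel": [0, 0, -2], "rot": [0, 0, 0]}]'

```text
time: 8.88
position: [0.4962, 0.2886, 0.0408]
orientation: [-3.137, 0.17, -0.001]
ft_force: [-1.1, -1.7, 3.3]
width: 0.0397
grasp_force: 40.8
```

Request:
send_rows --increments '[{"travel": [0, 0, 0], "rot": [0, 0, 0]}, {"travel": [0, 0, 0], "rot": [0, 0, 0]}, {"travel": [0, 0, 0], "rot": [0, 0, 0]}, {"travel": [0, 0, 0], "rot": [0, 0, 0]}, {"travel": [0, 0, 0], "rot": [0, 0, 0]}, {"travel": [0, 0, 0], "rot": [0, 0, 0]}, {"travel": [0, 0, 10], "rot": [0, 0, 0]}, {"travel": [0, 0, 30], "rot": [0, 0, 0]}, {"travel": [0, 0, 60], "rot": [0, 0, 0]}, {"travel": [0, 0, 100], "rot": [0, 0, 0]}, {"travel": [0, 0, 140], "rot": [0, 0, 0]}, {"travel": [0, 0, 140], "rot": [0, 0, 0]}]' --grip 85

```text
time: 10.38
position: [0.499, 0.2898, 0.1858]
orientation: [-3.133, 0.169, -0.015]
ft_force: [0.4, 0.9, 0.3]
width: 0.0851
grasp_force: 0.0
```

```bash
python3 - <<'E'
from h import *
s=manip.state(); print(s['time'],s['position'],s['orientation'],s['width'])
im=manip.get_image("wrist"); cv2.imwrite("pics/w2.png",im[...,::-1])
E
```

```text
10.375 [0.499048   0.28984912 0.18580462] [-3.13263136  0.16946942 -0.01486912] 0.08505281705000371
```

View pics/w2.png

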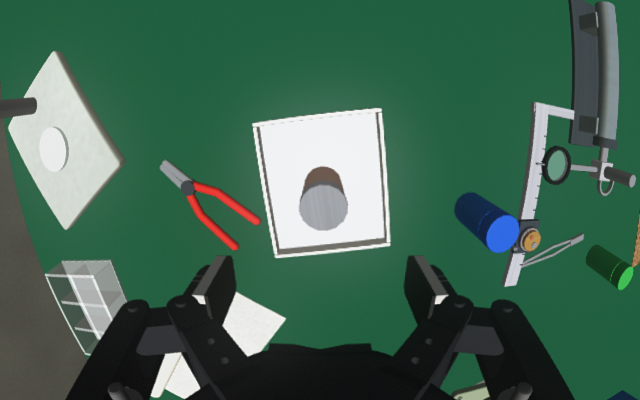

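The wrist view shows the jar upright and released near the middle of the tray, at (324,205). Now I move to the post.

Request:
send_rows --increments '[{"travel": [0, -30, 0], "rot": [0, 0, 0]}, {"travel": [0, -75, 0], "rot": [0, 0, 0]}, {"travel": [-1, -125, 0], "rot": [0, 0, 0]}, {"travel": [-1, -175, 0], "rot": [0, 0, 0]}, {"travel": [-2, -225, 0], "rot": [0, 0, 0]}, {"travel": [-2, -275, 0], "rot": [0, 0, 0]}, {"travel": [-3, -320, 0], "rot": [0, 0, 0]}, {"travel": [-3, -350, 0], "rot": [0, 0, 0]}, {"travel": [-3, -359, 0], "rot": [0, 0, 0]}, {"travel": [-3, -359, 0], "rot": [0, 0, 0]}, {"travel": [-3, -359, 0], "rot": [0, 0, 0]}]'

```text
time: 11.8
position: [0.4926, -0.0692, 0.1798]
orientation: [-3.136, 0.168, 0.001]
ft_force: [-0.8, -0.1, 0.3]
width: 0.085
grasp_force: 0.0
```

Request:
send_rows --increments '[{"travel": [0, 0, -30], "rot": [0, 0, 0]}, {"travel": [0, 0, -55], "rot": [0, 0, 0]}, {"travel": [0, 0, -78], "rot": [0, 0, 0]}, {"travel": [0, 0, -95], "rot": [0, 0, 0]}, {"travel": [0, 0, -106], "rot": [0, 0, 0]}, {"travel": [0, 0, -111], "rot": [0, 0, 0]}, {"travel": [0, 0, -111], "rot": [0, 0, 0]}, {"travel": [0, 0, -111], "rot": [0, 0, 0]}]'

```text
time: 12.8
position: [0.4936, -0.0707, 0.07]
orientation: [3.137, -0.17, 0.002]
ft_force: [-0.5, -0.3, 0.3]
width: 0.0847
grasp_force: 0.0
```

Request:
send_rows --increments '[{"travel": [0, 0, 0], "rot": [0, 0, 0]}, {"travel": [0, 0, 0], "rot": [0, 0, 0]}, {"travel": [0, 0, 0], "rot": [0, 0, 0]}, {"travel": [0, 0, 0], "rot": [0, 0, 0]}, {"travel": [0, 0, 0], "rot": [0, 0, 0]}, {"travel": [0, 0, 0], "rot": [0, 0, 0]}, {"travel": [0, 0, 0], "rot": [0, 0, 0]}, {"travel": [0, 0, 0], "rot": [0, 0, 0]}, {"travel": [0, 0, 0], "rot": [0, 0, 0]}, {"travel": [0, 0, 0], "rot": [0, 0, 0]}]' --grip 5 --grip_force 80

```text
time: 14.05
position: [0.4929, -0.0711, 0.0696]
orientation: [3.136, -0.169, -0.0]
ft_force: [-3.0, -3.7, 3.7]
width: 0.0136
grasp_force: 77.9
```

Request:
send_rows --increments '[{"travel": [-5, 0.6, 0], "rot": [0, 0, 0]}, {"travel": [-12, 1.4, 0], "rot": [0, 0, 0]}, {"travel": [-21, 2.4, 0], "rot": [0, 0, 0]}, {"travel": [-31, 3.5, 0], "rot": [0, 0, 0]}, {"travel": [-41, 4.7, 0], "rot": [0, 0, 0]}, {"travel": [-51, 5.8, 0], "rot": [0, 0, 0]}, {"travel": [-61, 6.9, 0], "rot": [0, 0, 0]}, {"travel": [-71, 8.1, 0], "rot": [0, 0, 0]}, {"travel": [-80, 9.1, 0], "rot": [0, 0, 0]}, {"travel": [-86, 9.8, 0], "rot": [0, 0, 0]}, {"travel": [-89, 10.1, 0], "rot": [0, 0, 0]}, {"travel": [-89, 10.1, 0], "rot": [0, 0, 0]}]'

```text
time: 15.55
position: [0.4066, -0.0609, 0.0696]
orientation: [3.136, -0.171, 0.011]
ft_force: [6.3, -3.6, -6.4]
width: 0.0138
grasp_force: 78.0
```

```bash
python3 - <<'E'
from h import *
s=manip.state(); print(s['time'],s['position'],s['orientation'],s['width'],s['ft_force'],s['grasp_force'])
im=manip.get_image("wrist"); np.save("w3.npy",[s['position'],s['orientation']]); cv2.imwrite("pics/w3.png",im[...,::-1])
u,v=proj("wrist",[.407,.071,.048],s); print(u,v); u0,v0=int(u)-50,int(v)-75
print(u0,v0)
cv2.imwrite("pics/w3c.png",cv2.resize(im[v0:v0+150,u0:u0+200,::-1],None,fx=4,fy=4,interpolation=2))
E
```

```text
15.55 [ 0.40655092 -0.06092088  0.0696262 ] [ 3.13590259 -0.17069297  0.01083429] 0.013758739048645167 [ 6.25066244 -3.64445176 -6.40177131] 77.9849123954773
130.49190639008444 256.0292916286455
80 181
```

View pics/w3c.png

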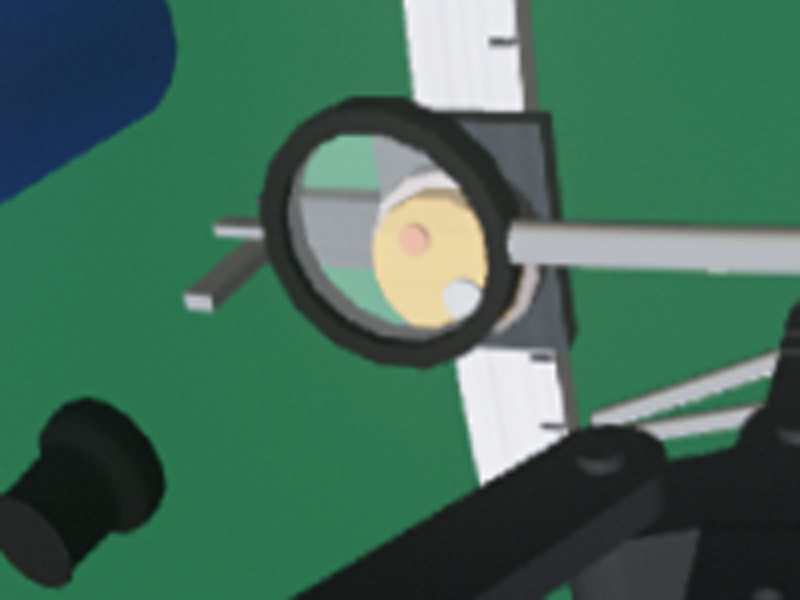

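The pointer tip is at crop (217,228) and the fin top at crop (199,302), so there is still some way to go.

```bash
python3 - <<'E'
from h import *
p,o=np.load("w3.npy"); s=dict(position=p,orientation=o)
A=onz("wrist",80+217/4,181+228/4,.049,s);B=onz("wrist",80+199/4,181+302/4,.049,s);d=(B-A)[:2]
for a in (6.2,6.5):
  a=np.radians(a);print(A,B,d@[-np.cos(a),np.sin(a)],d@[np.sin(a),np.cos(a)])
E
```

```text
[0.42042237 0.06168815 0.049     ] [0.40713106 0.07097109 0.049     ] 0.014216121848385024 0.007793196686188353
[0.42042237 0.06168815 0.049     ] [0.40713106 0.07097109 0.049     ] 0.014256731873284197 0.007718654759155227
```

Request:
send_rows --increments '[{"travel": [-4, 0.5, 0], "rot": [0, 0, 0]}, {"travel": [-8, 0.9, 0], "rot": [0, 0, 0]}, {"travel": [-11, 1.3, 0], "rot": [0, 0, 0]}, {"travel": [-13, 1.5, 0], "rot": [0, 0, 0]}, {"travel": [-13.5, 1.5, 0], "rot": [0, 0, 0]}, {"travel": [-13.5, 1.5, 0], "rot": [0, 0, 0]}, {"travel": [-13.5, 1.5, 0], "rot": [0, 0, 0]}, {"travel": [-13.5, 1.5, 0], "rot": [0, 0, 0]}]'

```text
time: 16.6
position: [0.3934, -0.0593, 0.0696]
orientation: [3.136, -0.171, 0.011]
ft_force: [7.7, -3.1, -6.1]
width: 0.0141
grasp_force: 78.1
```

```bash
python3 - <<'E'
from h import *
s=manip.state(); print(s['time'],s['position'],s['orientation'],s['width'],s['ft_force'],s['grasp_force'])
im=manip.get_image("wrist"); np.save("w4.npy",[s['position'],s['orientation']])
u,v=proj("wrist",[.407,.071,.048],s); u0,v0=int(u)-40,int(v)-40; print(u0,v0)
cv2.imwrite("pics/w4c.png",cv2.resize(im[v0:v0+80,u0:u0+100,::-1],None,fx=7,fy=7,interpolation=2))
E
```

```text
16.6 [ 0.3933963  -0.05934358  0.06960191] [ 3.13609222 -0.17075307  0.01149868] 0.014102548972070696 [ 7.68129973 -3.08921909 -6.09809962] 78.13680052757263
86 198
```

View pics/w4c.png

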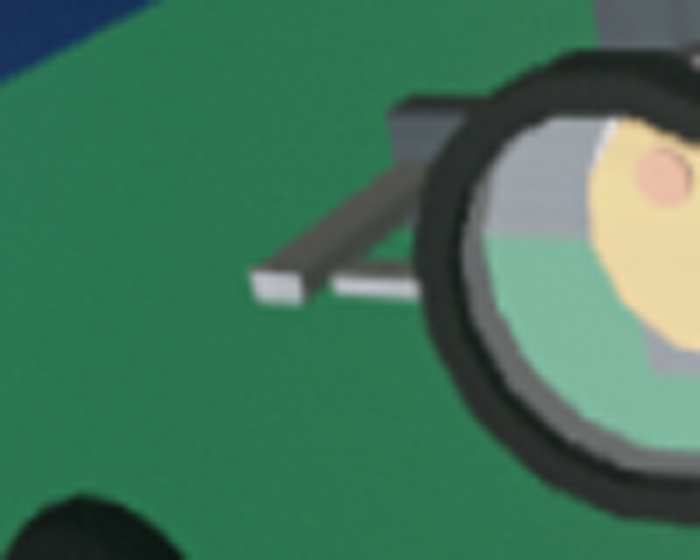

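In the close crop the pointer tip is at (333,285) and the fin top at (277,287), so they line up to within about 1 mm. I'll hold still briefly and hand in.

Request:
send_rows --increments '[{"travel": [0, 0, 0], "rot": [0, 0, 0]}, {"travel": [0, 0, 0], "rot": [0, 0, 0]}, {"travel": [0, 0, 0], "rot": [0, 0, 0]}, {"travel": [0, 0, 0], "rot": [0, 0, 0]}, {"travel": [0, 0, 0], "rot": [0, 0, 0]}]'

```text
time: 17.27
position: [0.3934, -0.0594, 0.0696]
orientation: [3.136, -0.171, 0.012]
ft_force: [7.5, -2.1, -7.3]
width: 0.0139
grasp_force: 78.1
```

```bash
python3 -c "
from plant import manip
s=manip.state(); print(s['position'],s['grasp_force']); print(manip.finish_job())"
```

```text
[ 0.39343181 -0.05936159  0.06962554] 78.13720107078552
the job is handed in; nothing more can be done
None
```

I set the amber jar upright in the white tray, drew the rod out until its pointer lined up with the fin (within about 1 mm in the last wrist image), and handed the job in at about 17 s while still holding it with about 78 N; no verdict came back.

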